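# Tare the beaker on the laboratory balance

## Robot

A 6-joint arm with a two-finger parallel gripper is mounted at the origin on the work surface. World frame = base frame: x ahead of the robot, y to its left, z up, the work surface at z = 0. Lengths are in m, angles in rad, forces in N, time in s.
With the tool pointing down it reaches from about 0.325 to 0.875 m from the base axis. Payload 4.4 kg.
Tool frame: the origin (TCP) lies at the very end of the fingers, on their centre line; the grasp point (between the pads) lies bot.hold_point_z behind it (bot.hold_point_z is the distance from the TCP to the grasp point, in m); z points along the fingers, y is the line along which they close (so a half turn about z gives the same grasp; the last joint's range is limited). The gripper opens to 85 mm and grips with 20 to 120 N. Pads are 22 mm wide; open, the fingers measure 114 mm over their backs; the gripper's body (76 mm by 85 mm) begins 54 mm behind the grasp point. The pads swing forward as they close: fully open they stand 13 mm farther back than shut.
Start: joints at [-1.496, 0.207, 1.542, -0, 1.393, -0.15], TCP at [0.128, -0.561, 0.231] pointing down, gripper open.
Joint ranges: [-2.73, 2.73], [-0.86, 2.22], [0.23, 2.46], [-1.11, 4.25], [0.08, 2.63], [-2.82, 2.82]. Speed limits (rad/s): [2.79, 2.79, 3.14, 3.14, 3.14, 3.14].

## Interface

Orientations are given as a unit quaternion [x, y, z, w].
In Python, from rig import bot, viewer, finder gives the robot as it stands.
- The arm moves only by the tool servo_tool, never from a script. Its argument "series" is a list of rows, each a list of 7 numbers: the shift along the world's x, y, z as a fraction of full scale, then the turn, a rotation vector about the world's x, y, z as a fraction of full scale, then the closure, from 0 (fully open) to 1 (shut). In form: [[dx, dy, dz, rx, ry, rz, fingers], ...]. A call has 1 to 5 rows; each row is the pose to reach, as a shift and turn from the pose commanded when the call began, turning the shorter way round; what a row does not reach only later rows make up. Full scale, the value 1, is 0.12 m for a shift and 360 degrees for a turn. A row lasts 1/10 s, in which the tool goes at most 50 mm and 8.59 degrees, less where a joint would pass 70% of its speed; a pose out of reach is approached as far as the arm can. A call with a number of a shift or a turn outside -1 to 1 is refused whole. A call with a gripper value outside its range is refused whole. The fingers move at their own pace and stop on an object; "grip_force" is the grip in N (left out, the last holds). Time passes only in rows, so rows that repeat a pose let the fingers close. It gives the time, the measured TCP pose, the force, the opening and the grip force at its end, in the units of the state.
- bot.state(): the state, without advancing time (a new reading comes with each control period).
- viewer.read_camera(name): name is "side" or "top"; returns a dict with "pixels" (384x512x3 uint8, red, green, blue), "fx", "fy", "cx", "cy" (pixels), "camera_from_world" (4x4, takes a point from world to camera coordinates). Camera axes: x right, y up, looking along -z (the intrinsics and any distortion apply to the point x, -y, -z); pixel columns grow to the right and rows downward; lengths in m; the calibration is good to about 2 mm. A picture is of the moment at which its call begins. There is no depth.
- bot.job_done(): hands the job in; it is judged then, once.
Trained networks look in the newest picture that a camera, given by its name, has taken for a name from the list of things; names that differ only in an ending like _2 or _b are one class to them, and where a whole thing is asked for, a point or a joint stands for the part that bears it (a point fixed in the world has none). Each returns a list of dicts, best first, with "conf" (0 to 1); they miss things now and then, are a little off and sometimes report something else, mostly with a low value. They report only what shows in the picture. A call takes as long as a camera call.
- finder.search_frame(camera, name): "location" ([column, row] in pixels, amid what is visible of it).
The state is a dict: "time": time; "joints": joint angles; "dq": joint speeds; "joint_torque": joint torques, N m; "tool_pos": TCP position; "tool_rot": TCP orientation; "force": force on the tool from outside, world axes, zero at the start; "moment": the same for the moment, N m; "gripper_width": opening from 0.0 (shut) to 1.0 (fully open); "grasp_force": force on a finger pad.
Only numpy, scipy, OpenCV 4.12 (cv2) and the standard library are available. Lean on these libraries where they do the work, as an engineer would, in place of code of your own. Each camera call takes 0.05 s, during which the arm holds its last target. There are 200 camera calls.

## Task

Tare the beaker that stands on the balance: first wake the balance with its round power key, then push the sliding glass cover of the draught shield fully shut, and only then press the long tare bar; press each key right down and let it go. Once the cover is shut do not press the power key again, and never press the two small square keys. Pick nothing up, and leave the beaker and the glassware round the balance where they stand.

Things in the scene. Friction and masses are not known exactly. Their poses are not given: they have to be found in the camera images.
- balance: Fixed white balance, in mm: 325 deep, 210 wide, housing 70 high. Origin: bench under its middle; x from front (key panel, robot side) to back, y to its left, z up. Grey panel at the front slopes 12 deg, rising to the back (x -165 to -55). Behind it a glass draught shield, x -45 to 135, y -90 to 90, top at 166, with a sliding cover. Keys in one row at x -135; a flat display lies behind them.
- power_key_top (a point): Centre of the top of the round power key (19 mm across, white, 6 proud of the panel), left end of the key row: balance x -136, y +80, z 55 mm. z points out of the panel (12 deg from vertical, leaning to the front), x up the slope to the back, y to the balance's left. Moves with the key.
- power_key (a joint): Travel of the power key: 0 up, 0.004 m fully down (pressed: above 0.003). It moves along the panel's normal; a straight push down works too. A spring of 1.2 N (up) to 4 N (fully down) brings it up again.
- tare_key_top (a point): Centre of the top of the tare bar (18 mm deep x 44 mm long across the panel, white, 6 proud), right end of the key row: balance x -136, y -72, z 55 mm. Axes as for the power key. Moves with the key.
- tare_key (a joint): Travel of the tare bar, as for the power key: 0 up, 0.004 m fully down, 4 N.
- menu_key (a joint): Travel of the left small square key (14 x 14 mm, white, 6 proud, in the key row at balance y +35): not to be pressed. 0 up, 0.004 m down.
- print_key (a joint): Travel of the right small square key (14 x 14 mm, white, 6 proud, in the key row at balance y -8): not to be pressed. 0 up, 0.004 m down.
- cover (a joint): Opening of the sliding cover: 0 shut, grows as it slides to the back (balance +x), at most 0.1 m; starts at 0.05 to 0.09. Glass plate 180 x 172 x 5 mm in a thin grey frame, its top 171 mm above the bench, 0.25 kg, about 1.5 N of friction; it stays where it is left and meets a firm stop when shut.
- cover_catch (a point): Middle of the upright back face of the black thumb catch near the cover's front edge: a wedge 60 mm wide (y), 16 high above the glass, sloping to the front. The point is 8 above the glass, 179 above the bench; cover shut: balance x -17, y 0. Push this face to the front (-x) to shut. Behind it 150 mm of glass is free for fingertips to stand over. Axes as the balance; moves with the cover.
- pan (a point): Centre of the top of the round steel weighing pan (116 mm across), 85 above the bench, inside the shield, at balance x = +45.
- beaker: Empty glass beaker (sizes in mm), 42 across, 58 high, about 45 g, loose on the pan inside the shield; it stays below the cover. Origin: centre of its underside.
- jar: Reagent jar of brown glass with a white cap and paper label, in mm 60 across, 105 high, loose on the bench beside the balance. Origin: centre of its underside.
- flask: Conical glass flask, in mm 64 across at the foot, 104 high, loose on the bench beside the balance. Origin: centre of its underside.
- dish: Open glass petri dish, in mm 88 across, 15 high, loose on the bench beside the front part of the balance. Origin: centre of its underside.

How it is judged:
On the way, in this order (a step that is already met when the one before it is completed fails the run):
1. the power key is pressed right down while the cover is still open (value of joint power_key above 0.003 m and value of joint cover above 0.01 m), for 0.04 s.
2. the cover is pushed fully shut, the keys being up (value of joint cover below 0.003 m and value of joint each of power_key, tare_key below 0.001 m), for 0.1 s.
3. the tare bar is pressed right down with the cover shut (value of joint tare_key above 0.003 m and value of joint cover below 0.004 m and value of joint power_key below 0.001 m), for 0.04 s.
At the end, for the whole second after the job is handed in: the cover is shut to within 4 mm, all four keys are up, the beaker stands upright and still on the pan within 10 mm of where it was, and the jar, flask and dish are within 10 mm of where they were (value of joint cover below 0.004 m and value of joint each of power_key, tare_key, menu_key, print_key below 0.001 m and distance between beaker and pan below 0.035 m and angle between beaker's own z axis and vertical below 0.1 rad and linear speed of beaker below 0.02 m/s and distance of each of beaker, jar, flask, dish from where it was at the start of the episode below 0.01 m); the robot touches nothing.
It fails at once if the tare bar is pressed while the cover is open (value of joint tare_key above 0.002 m and value of joint cover above 0.005 m).
It fails at once if the power key is pressed again with the cover shut (which would switch the balance off) (value of joint power_key above 0.002 m and value of joint cover below 0.005 m).
It fails at once if one of the small square keys is pressed (value of joint any of menu_key, print_key above 0.002 m).
It fails at once if the beaker is lifted, shifted by more than 10 mm or tipped (distance of beaker from where it was at the start of the episode above 0.01 m or angle between beaker's own z axis and vertical above 0.2 rad).
It fails at once if the jar, flask or dish is lifted, shifted by more than 10 mm or tipped (distance of any of jar, flask, dish from where it was at the start of the episode above 0.01 m or angle between any of jar, flask, dish's own z axis and vertical above 0.2 rad).
It also fails if it takes over 58 s, if anything falls off the work surface, if the arm or the gripper's body presses on something with over 40 N, if the wrist force passes 120 N, or if a joint passes its speed limit or range.

## Working session

There is one attempt and no reset: what is moved stays moved. The work goes in short steps, Python scripts to look and compute and a tool call to move; the robot and the scene stay as the last step left them, time stands still between calls to the robot, and variables do not carry over. Pictures are saved under pics/ and viewed, at most 10 in all, crops included, and the job is handed in when it is done.

Besides the shell and the picture viewer there is one more tool, called as name(argument=value, ...), one argument or row to a line, values as JSON. servo_tool: Moves the arm, as the interface text tells. Its arguments: {"type":"object","properties":{"series":{"type":"array","items":{"type":"array","items":{"type":"number","minimum":-1,"maximum":1}}},"grip_force":{"type":"number"}},"required":["series"]}

```bash
mkdir -p pics; ls; python3 - <<'E'
from rig import bot, viewer, finder
import cv2,json,numpy as np
for c in ["side","top"]:
    d=viewer.read_camera(c); cv2.imwrite(f"pics/{c}0.png",cv2.cvtColor(d["pixels"],cv2.COLOR_RGB2BGR))
    print(c,d["fx"],d["fy"],d["cx"],d["cy"],[k for k in d],np.round(d["camera_from_world"],4).tolist())
    for n in ["balance","power_key_top","tare_key_top","menu_key","print_key","cover_catch","pan","beaker","jar","flask","dish"]:
        print(n,[(np.round(r["location"],1).tolist(),round(r["conf"],2)) for r in finder.search_frame(c,n)[:2]])
print(bot.state(),bot.hold_point_z)
E
```

```text
pics
side 401.94877810186364 401.94877810186364 253.23717469218192 192.1432535378191 ['pixels', 'fx', 'fy', 'cx', 'cy', 'camera_from_world'] [[-0.7519, -0.6589, -0.0213, 0.4384], [0.3814, -0.4612, 0.8011, -0.3086], [-0.5377, 0.5942, 0.5981, -0.594], [0.0, 0.0, 0.0, 1.0]]
balance [([221.7, 226.2], 0.68)]
power_key_top [([240.2, 296.3], 0.44)]
tare_key_top [([299.1, 247.9], 0.74)]
menu_key [([257.7, 280.1], 0.38)]
print_key []
cover_catch [([181.6, 162.3], 0.7)]
pan [([221.7, 230.2], 0.78)]
beaker [([207.9, 199.9], 0.81), ([298.6, 249.1], 0.17)]
jar [([281.3, 178.9], 0.67)]
flask [([113.9, 277.3], 0.87)]
dish [([328.5, 230.3], 0.97)]
top 474.4517849170382 474.4517849170382 257.09954792837146 196.25492238863046 ['pixels', 'fx', 'fy', 'cx', 'cy', 'camera_from_world'] [[-0.0257, -0.9994, -0.025, 0.0668], [0.991, -0.0288, 0.1305, -0.5888], [-0.1311, -0.0214, 0.9911, -1.2437], [0.0, 0.0, 0.0, 1.0]]
balance [([248.8, 189.5], 0.8)]
power_key_top [([207.7, 247.5], 0.51)]
tare_key_top [([266.7, 254.5], 0.49)]
menu_key []
print_key []
cover_catch [([246.0, 146.4], 0.66)]
pan [([247.1, 188.7], 0.
[... 154 characters left out ...]
ime': 1.2, 'joints': array([-1.49650011e+00,  2.06597363e-01,  1.54153667e+00,  3.20975978e-06,
        1.39347249e+00, -1.50488959e-01]), 'dq': array([ 0.00182018, -0.00083869, -0.00170698,  0.00043301, -0.00036983,
       -0.00062201]), 'joint_torque': array([ 2.08427673e-04, -3.83056176e+01, -2.91965353e+01, -1.65768697e-04,
        8.36044637e-04,  1.46950151e-05]), 'tool_pos': array([ 0.12816135, -0.56052786,  0.23126574]), 'tool_rot': array([ 9.93690631e-01,  1.12155829e-01,  1.84271593e-06, -6.87020643e-06]), 'force': array([ 0.0883075 , -0.27877226, -0.90996103]), 'moment': array([-0.02484638,  0.02871927, -0.06269808]), 'grasp_force': 0.0, 'gripper_width': 1.0020322813735614} 0.0187
```

View pics/side0.png

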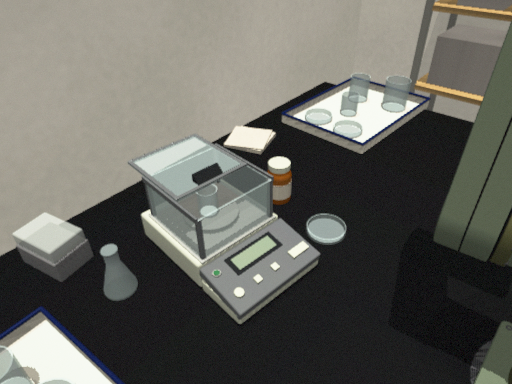

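View pics/top0.png

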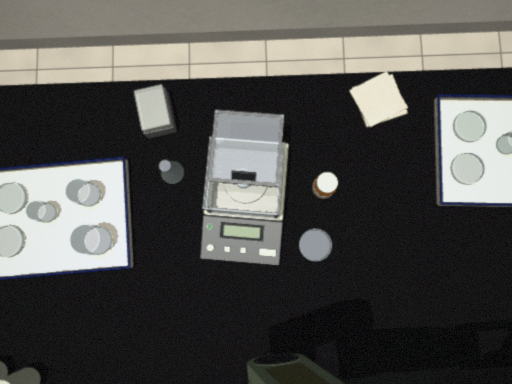

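```bash
cat > h.py <<'E'
import numpy as np,cv2
from scipy.optimize import least_squares
K={"side":(401.94878,253.23717,192.14325),"top":(474.45178,257.09955,196.25492)}
T={"side":np.array([[-0.7519,-0.6589,-0.0213,0.4384],[0.3814,-0.4612,0.8011,-0.3086],[-0.5377,0.5942,0.5981,-0.594]]),
"top":np.array([[-0.0257,-0.9994,-0.025,0.0668],[0.991,-0.0288,0.1305,-0.5888],[-0.1311,-0.0214,0.9911,-1.2437]])}
def proj(c,p):
    q=T[c][:,:3]@np.asarray(p,float)+T[c][:,3]; f,cx,cy=K[c]
    return np.array([cx+f*q[0]/-q[2],cy-f*q[1]/-q[2]])
def b2w(s,p):
    c,n=np.cos(s[2]),np.sin(s[2]); return np.array([s[0]+c*p[0]-n*p[1],s[1]+n*p[0]+c*p[1],p[2]])
def fit(obs,x0=(0.55,0,0,0.07),loss="soft_l1"):
    # obs: (cam, name or balance point, pixel); s=[x,y,yaw,opening]
    def r(s):
        o=[]
        for c,p,u in obs:
            q=np.array([-.017+s[3],0,.179]) if isinstance(p,str) else np.array(p)
            o+=list(proj(c,b2w(s,q))-u)
        return o
    return least_squares(r,x0,loss=loss),r
E
python3 - <<'E'
from h import *
P=(-.136,.080,.055);Q=(-.136,-.072,.055);D=(.045,0,.085);M=(-.136,.035,.055)
obs=[("side",P,(240.2,296.3)),("side",Q,(299.1,247.9)),("side",M,(257.7,280.1)),("side","c",(181.6,162.3)),("top",P,(207.7,247.5)),("top",Q,(266.7,254.5)),("top","c",(246,146.4)),("top",D,(247.1,188.7))]
f,r=fit(obs);print(f.x,np.round(r(f.x),1))
E
```

```text
[ 0.57835965  0.08811735 -0.11214615  0.13586152] [-0.4 -2.2  0.3  2.9  1.1  0.1  3.6 -2.6  0.6  1.3 -1.1 -0.7 -1.3 -0.3
 -3.1 -6.7]
```

The side view shows the power key at about (239,292), the tare bar at (299,249), the small keys at (258,279) and (275,266), and the catch at (207,173). In the top view the keys lie along row 248–253, with the catch at (243,176). The network's catch location is the cover, so I'll refine with blobs.

```bash
cat > blob.py <<'E'
from h import *
def cen(img,u,r=9,dark=False):
    g=cv2.cvtColor(img,cv2.COLOR_BGR2GRAY).astype(float); x,y=map(int,np.round(u)); p=g[y-r:y+r+1,x-r:x+r+1]
    t=(p.max()+np.median(p))/2; m=(p<55) if dark else (p>t)
    n,l,s,c=cv2.connectedComponentsWithStats(m.astype(np.uint8)); 
    i=1+min(range(n-1),key=lambda i:np.hypot(*(c[i+1]-r))-0.1*s[i+1][4])
    w=(l==i)
    return c[i]+[x-r,y-r],s[i].tolist()
E
python3 - <<'E'
from blob import *
k=lambda y:(-.136,y,.055)
px={"side":[(239,292),(258,279),(275,266),(299,249)],"top":[(210,248),(227,250),(243,251),(267,253)]}
ct={"side":(207,173),"top":(243,176)}
obs=[]
for c in px:
    im=cv2.imread(f"pics/{c}0.png")
    for y,u in zip((.08,.035,-.008,-.072),px[c]):
        v,s=cen(im,u,7 if y>-.05 else 11); print(c,y,v,s); obs.append((c,k(y),v))
    v,s=cen(im,ct[c],16,True); print(c,"catch",v,s); obs.append((c,"c",v))
f,r=fit(obs);print(f.x,np.round(r(f.x),1))
s=f.x
for y in(.08,-.072): print(b2w(s,k(y)))
print(b2w(s,(-.017+s[3],0,.179)), b2w(s,(-.017,0,.179)))
a=cv2.imread("pics/side0.png")[150:310,130:330];b=cv2.imread("pics/top0.png")[100:270,190:345]
a=cv2.resize(a,(400*1,320));b=cv2.resize(b,(365,400))
o=np.zeros((400,780,3),np.uint8);o[:320,:400]=a;o[:400,410:775]=b;cv2.imwrite("pics/z.png",o)
E
```

```text
side 0.08 [238.7 291.5] [2, 2, 10, 10, 80]
side 0.035 [257.68 278.02] [3, 2, 9, 9, 50]
side -0.008 [274.65909091 265.56818182] [3, 3, 9, 8, 44]
side -0.072 [297.87272727 248.75151515] [0, 3, 21, 17, 165]
side catch [206.11392405 173.8164557 ] [1, 7, 30, 21, 316]
top 0.08 [209.75675676 247.24324324] [4, 3, 7, 7, 37]
top 0.035 [226.77777778 248.88888889] [4, 4, 6, 5, 27]
top -0.008 [242.6  250.04] [4, 4, 6, 5, 25]
top -0.072 [267.05714286 252.12380952] [3, 7, 17, 7, 105]
top catch [243.0530303  176.02272727] [5, 13, 23, 7, 132]
[ 0.58339142  0.0859231  -0.10585554  0.05819027] [ 0.4  0.2  0.3 -0.1  0.1  0.1  0.2 -0.1  1.1 -0.  -0.4 -0.1 -0.5 -0.4
 -0.1 -0.3 -0.3 -0.4 -0.5 -0.8]
[0.45660532 0.17984479 0.055     ]
[0.44054531 0.0286956  0.055     ]
[0.62435113 0.08157102 0.179     ] [0.56648658 0.08771929 0.179     ]
```

View pics/z.png

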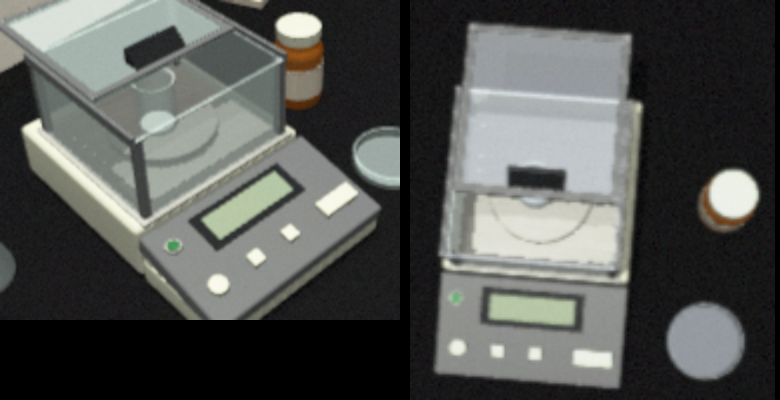

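The pose fit is good, under about 1 px. The balance is at (0.583, 0.086) with yaw −6.07°. The power key is at (0.457, 0.180), the tare bar at (0.441, 0.029), and the catch is roughly 60 mm open.

servo_tool(
  series=[
    [1, 1, 0.2, 0, 0, -0.02, 1],
    [1, 1, 0.2, 0, 0, -0.04, 1],
    [1, 1, 0.2, 0, 0, -0.0527, 1],
    [1, 1, 0.2, 0, 0, -0.0527, 1],
  ],
  grip_force=20,
)

```text
time: 1.6
tool_pos: [0.2505, -0.438, 0.2561]
tool_rot: [0.999, -0.052, 0.001, -0.0]
force: [0.2, 0.1, 0.1]
gripper_width: 0.333
grasp_force: 0.0
```

servo_tool(
  series=[
    [1, 1, 0, 0, 0, 0, 1],
    [1, 1, 0, 0, 0, 0, 1],
    [1, 1, 0, 0, 0, 0, 1],
    [1, 1, 0, 0, 0, 0, 1],
  ],
)

```text
time: 2.0
tool_pos: [0.3704, -0.3174, 0.2555]
tool_rot: [0.999, -0.051, 0.001, -0.0]
force: [-0.2, -1.4, -0.2]
gripper_width: -0.002
grasp_force: 0.0
```

servo_tool(
  series=[
    [0.4, 1, 0, 0, 0, 0, 1],
    [0.4, 1, 0, 0, 0, 0, 1],
    [0.4, 1, 0, 0, 0, 0, 1],
  ],
)

```text
time: 2.3
tool_pos: [0.4169, -0.1976, 0.2554]
tool_rot: [0.999, -0.052, 0.0, -0.0]
force: [-0.8, -0.2, -0.4]
gripper_width: -0.001
grasp_force: 0.0
```

servo_tool(
  series=[
    [0.2, 1, 0, 0, 0, 0, 1],
    [0.2, 1, 0, 0, 0, 0, 1],
    [0.2, 1, 0, 0, 0, 0, 1],
  ],
)

```text
time: 2.6
tool_pos: [0.4403, -0.0771, 0.2554]
tool_rot: [0.999, -0.052, 0.0, -0.001]
force: [-0.2, -1.4, 0.1]
gripper_width: -0.001
grasp_force: 0.0
```

servo_tool(
  series=[
    [0.06, 1, 0, 0, 0, 0, 1],
    [0.06, 1, 0, 0, 0, 0, 1],
    [0.06, 1, 0, 0, 0, 0, 1],
  ],
)

```text
time: 2.9
tool_pos: [0.447, 0.043, 0.2555]
tool_rot: [0.999, -0.051, 0.0, -0.001]
force: [-0.0, 0.0, 0.0]
gripper_width: 0.003
grasp_force: 0.0
```

servo_tool(
  series=[
    [0.06, 1, 0, 0, 0, 0, 1],
    [0.06, 1, 0, 0, 0, 0, 1],
    [0.06, 1, 0, 0, 0, 0, 1],
  ],
)

```text
time: 3.2
tool_pos: [0.4542, 0.1631, 0.2556]
tool_rot: [0.999, -0.051, 0.0, -0.001]
force: [0.8, -0.7, 0.1]
gripper_width: -0.004
grasp_force: 0.0
```

servo_tool(
  series=[
    [0, 0.14, -0.5, 0, 0, 0, 1],
    [0, 0.14, -1, 0, 0, 0, 1],
    [0, 0.14, -1, 0, 0, 0, 1],
    [0, 0.14, -1, 0, 0, 0, 1],
  ],
)

```text
time: 3.6
tool_pos: [0.4507, 0.1758, 0.1311]
tool_rot: [0.999, -0.053, -0.005, 0.001]
force: [0.8, -0.9, -0.2]
gripper_width: 0.002
grasp_force: 0.0
```

```bash
python3 - <<'E'
from rig import bot, viewer
import cv2,numpy as np
from h import proj
o=np.zeros((390,780,3),np.uint8)
tp=bot.state()["tool_pos"];print(tp)
for i,c in enumerate(["side","top"]):
    d=viewer.read_camera(c); im=cv2.cvtColor(d["pixels"],cv2.COLOR_RGB2BGR); u=proj(c,tp); print(c,u)
    x,y=map(int,u); y=min(y,318);p=im[y-65:y+65,x-65:x+65]; o[:,i*390:(i+1)*390]=cv2.resize(p,(390,390))
cv2.imwrite("pics/p1.png",o)
E
```

```text
[0.45072378 0.17584623 0.13113799]
side [241.45271804 261.49322064]
top [207.17660256 248.71058251]
```

View pics/p1.png

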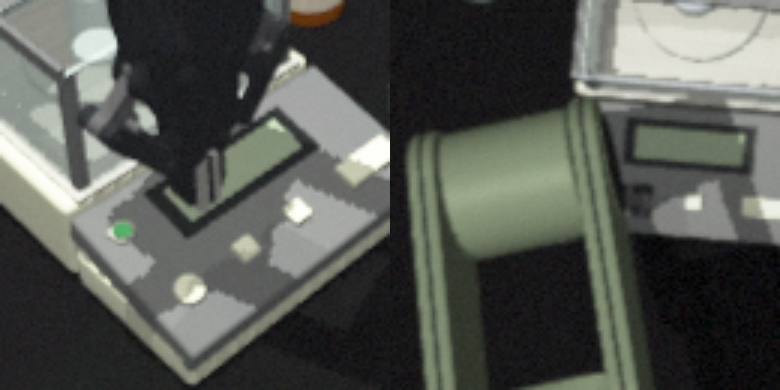

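The side view shows the closed pads above the panel at zoomed (206,200), with the power key at (190,290) below. The tip sits a little right of the projected TCP, so I'll let it settle and check closer.

servo_tool(
  series=[
    [0, 0, -0.3, 0, 0, 0, 1],
    [0, 0, -0.3, 0, 0, 0, 1],
    [0, 0, -0.3, 0, 0, 0, 1],
    [0, 0, -0.3, 0, 0, 0, 1],
  ],
)

```text
time: 4.1
tool_pos: [0.4564, 0.1765, 0.1017]
tool_rot: [0.999, -0.053, 0.002, -0.001]
force: [-0.4, 0.0, 0.6]
gripper_width: 0.004
grasp_force: 0.0
```

```bash
python3 - <<'E'
from rig import bot, viewer
import cv2,numpy as np
from h import proj
s=bot.state();tp=s["tool_pos"];print(tp,s["tool_rot"])
d=viewer.read_camera("side"); im=cv2.cvtColor(d["pixels"],cv2.COLOR_RGB2BGR)
u=proj("side",tp);print(u)
p=cv2.resize(im[240:315,195:295],(800,600),interpolation=cv2.INTER_CUBIC)
q=lambda w:tuple(int(v) for v in (proj("side",w)-[195,240]+.5)*8)
R=np.array([np.cos(-.106),np.sin(-.106)]);N=np.array([-R[1],R[0]])
pts=[]
for a,b in((1,1),(1,-1),(-1,-1),(-1,1)):
    w=tp.copy();w[:2]+=a*.011*R+b*.0145*N;pts.append(q(w))
cv2.polylines(p,[np.array(pts)],True,(0,0,255),1)
cv2.circle(p,q(tp),3,(0,255,255),-1)
cv2.circle(p,q([.4566,.1798,.055]),3,(255,0,0),-1)
p=cv2.convertScaleAbs(p,alpha=1.5,beta=20)
cv2.imwrite("pics/p2.png",p)
E
```

```text
[0.45644796 0.17651384 0.10167604] [ 9.98579246e-01 -5.32444339e-02  2.06346773e-03 -5.12625381e-04]
[239.35202311 272.36550131]
```

View pics/p2.png

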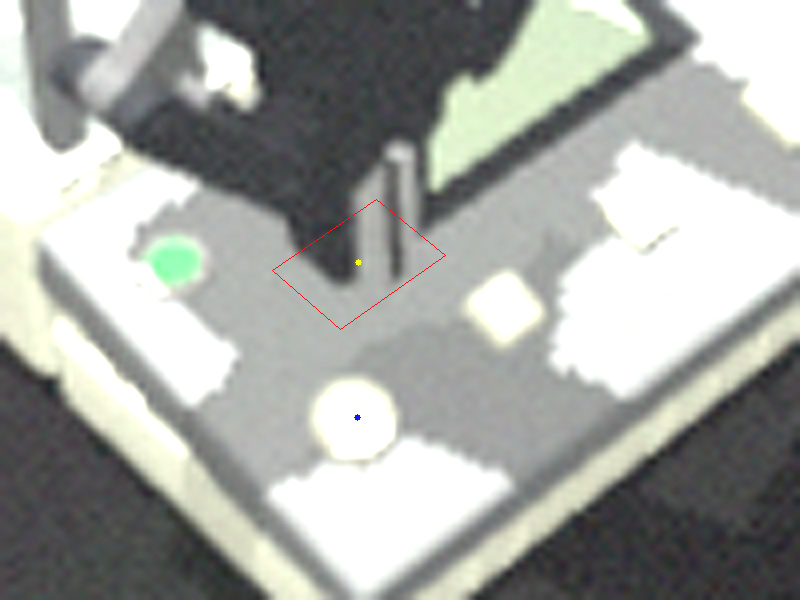

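The tip footprint agrees with the TCP, and the key fit sits on the key. Descending with force checks.

servo_tool(
  series=[
    [-0.01, 0.03, -0.33, 0, 0, 0, 1],
    [-0.01, 0.03, -0.33, 0, 0, 0, 1],
    [-0.01, 0.03, -0.33, 0, 0, 0, 1],
    [-0.01, 0.03, -0.33, 0, 0, 0, 1],
  ],
)

```text
time: 4.55
tool_pos: [0.4549, 0.1801, 0.0615]
tool_rot: [0.999, -0.053, 0.002, -0.0]
force: [-0.2, 0.4, -0.5]
gripper_width: -0.002
grasp_force: 0.0
```

servo_tool(
  series=[
    [0, 0, -0.03, 0, 0, 0, 1],
    [0, 0, -0.03, 0, 0, 0, 1],
    [0, 0, -0.03, 0, 0, 0, 1],
  ],
)

```text
time: 4.85
tool_pos: [0.4537, 0.1799, 0.0566]
tool_rot: [0.999, -0.053, 0.0, -0.0]
force: [-0.1, -0.3, -1.2]
gripper_width: 0.002
grasp_force: 0.0
```

servo_tool(
  series=[
    [0, 0, -0.03, 0, 0, 0, 1],
    [0, 0, -0.03, 0, 0, 0, 1],
    [0, 0, -0.03, 0, 0, 0, 1],
  ],
)

```text
time: 5.15
tool_pos: [0.4544, 0.1799, 0.0531]
tool_rot: [0.999, -0.053, 0.001, -0.0]
force: [0.4, -1.1, 3.7]
gripper_width: -0.004
grasp_force: 1.5
```

servo_tool(
  series=[
    [0, 0, -0.015, 0, 0, 0, 1],
    [0, 0, -0.015, 0, 0, 0, 1],
    [0, 0, -0.015, 0, 0, 0, 1],
  ],
)

```text
time: 5.45
tool_pos: [0.4547, 0.1799, 0.0518]
tool_rot: [0.999, -0.053, 0.001, -0.0]
force: [1.1, -0.9, 7.0]
gripper_width: 0.004
grasp_force: 3.5
```

servo_tool(
  series=[
    [0, 0, -0.01, 0, 0, 0, 1],
    [0, 0, -0.01, 0, 0, 0, 1],
    [0, 0, -0.01, 0, 0, 0, 1],
  ],
)

```text
time: 5.75
tool_pos: [0.4548, 0.1799, 0.0515]
tool_rot: [0.999, -0.053, 0.001, -0.0]
force: [-2.2, -1.8, 13.3]
gripper_width: -0.002
grasp_force: 7.1
```

Key bottomed at 13 N. Lifting, then moving over the cover behind the catch.

servo_tool(
  series=[
    [0, 0, 1, 0, 0, 0, 1],
    [0, 0, 1, 0, 0, 0, 1],
    [0, 0, 1, 0, 0, 0, 1],
  ],
)

```text
time: 6.05
tool_pos: [0.4553, 0.1805, 0.1736]
tool_rot: [0.999, -0.053, 0.003, -0.001]
force: [0.5, 0.7, 0.1]
gripper_width: 0.001
grasp_force: 0.0
```

servo_tool(
  series=[
    [0, 0, 0.5, 0, 0, 0, 1],
    [0, 0, 0.5, 0, 0, 0, 1],
    [1, -0.4, 0.5, 0, 0, 0, 1],
    [1, -0.4, 0.5, 0, 0, 0, 1],
    [1, -0.4, 0.5, 0, 0, 0, 1],
  ],
)

```text
time: 6.55
tool_pos: [0.5751, 0.1305, 0.2283]
tool_rot: [0.999, -0.054, -0.0, 0.0]
force: [-0.7, 0.2, 0.1]
gripper_width: -0.004
grasp_force: 0.0
```

servo_tool(
  series=[
    [0.75, -0.45, 0, 0, 0, 0, 1],
    [0.75, -0.45, 0, 0, 0, 0, 1],
    [0.75, -0.45, 0, 0, 0, 0, 1],
    [0.75, -0.45, 0, 0, 0, 0, 1],
  ],
)

```text
time: 6.95
tool_pos: [0.663, 0.0769, 0.2268]
tool_rot: [0.999, -0.054, -0.002, -0.0]
force: [-0.3, 0.5, -0.1]
gripper_width: -0.001
grasp_force: 0.0
```

servo_tool(
  series=[
    [0.04, 0, -0.25, 0, 0, 0, 1],
    [0.04, 0, -0.25, 0, 0, 0, 1],
    [0.04, 0, -0.25, 0, 0, 0, 1],
  ],
)

```text
time: 7.25
tool_pos: [0.666, 0.079, 0.1984]
tool_rot: [0.999, -0.052, -0.002, -0.0]
force: [-0.4, 0.5, -0.4]
gripper_width: 0.0
grasp_force: 0.0
```

```bash
python3 - <<'E'
from rig import bot, viewer
import cv2,numpy as np
from h import proj
tp=bot.state()["tool_pos"];print(tp)
d=viewer.read_camera("side"); im=cv2.cvtColor(d["pixels"],cv2.COLOR_RGB2BGR)
u=proj("side",tp);print(u)
p=cv2.resize(im[125:245,130:290],(800,600),interpolation=cv2.INTER_CUBIC)
p=cv2.convertScaleAbs(p,alpha=1.5,beta=20)
cv2.circle(p,tuple(int(v) for v in (u-[130,125]+.5)*5),3,(0,255,255),-1)
cv2.imwrite("pics/p3.png",p)
E
```

```text
[0.66596615 0.07901261 0.19836151]
[192.61197249 157.45953514]
```

View pics/p3.png

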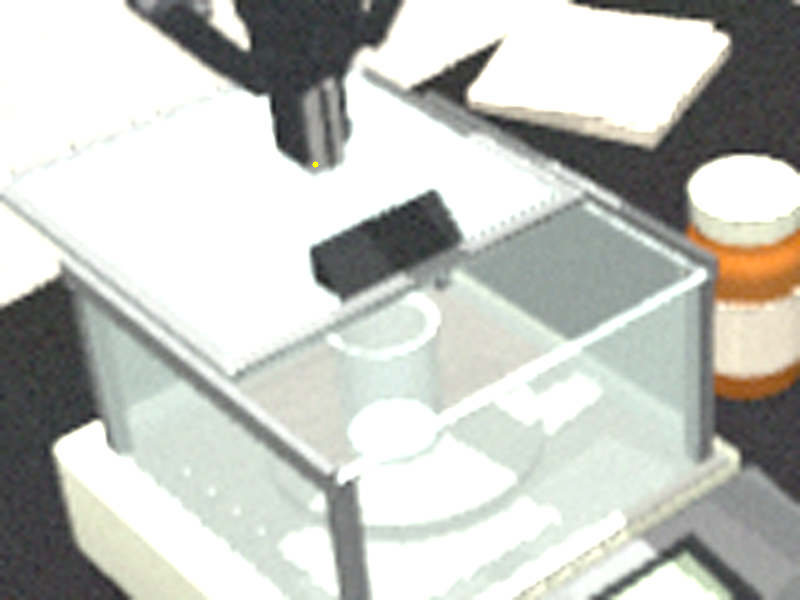

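The tip hangs clear behind the catch: tip at zoomed (315,165), catch back edge from (312,255) to (435,190).

servo_tool(
  series=[
    [0, 0, -0.16, 0, 0, 0, 1],
    [0, 0, -0.16, 0, 0, 0, 1],
    [0, 0, -0.16, 0, 0, 0, 1],
  ],
)

```text
time: 7.6
tool_pos: [0.6679, 0.0783, 0.1812]
tool_rot: [0.999, -0.053, 0.0, -0.0]
force: [0.4, 0.8, -0.6]
gripper_width: -0.001
grasp_force: 0.0
```

servo_tool(
  series=[
    [-0.08, 0.008, 0, 0, 0, 0, 1],
    [-0.16, 0.017, 0, 0, 0, 0, 1],
    [-0.25, 0.026, 0, 0, 0, 0, 1],
    [-0.33, 0.035, 0, 0, 0, 0, 1],
    [-0.33, 0.035, 0, 0, 0, 0, 1],
  ],
)

```text
time: 8.1
tool_pos: [0.6269, 0.0824, 0.1807]
tool_rot: [0.999, -0.053, -0.001, -0.0]
force: [-0.6, -0.3, -0.1]
gripper_width: -0.003
grasp_force: 0.0
```

servo_tool(
  series=[
    [-0.06, 0.006, -0.01, 0, 0, 0, 1],
    [-0.12, 0.012, -0.01, 0, 0, 0, 1],
    [-0.18, 0.018, -0.01, 0, 0, 0, 1],
  ],
)

```text
time: 8.4
tool_pos: [0.6068, 0.0843, 0.1793]
tool_rot: [0.999, -0.053, 0.0, -0.0]
force: [2.2, 0.8, 1.6]
gripper_width: -0.002
grasp_force: 0.9
```

```bash
python3 - <<'E'
from rig import bot, viewer
import cv2,numpy as np
from h import proj
tp=bot.state()["tool_pos"];print(tp)
d=viewer.read_camera("side"); im=cv2.cvtColor(d["pixels"],cv2.COLOR_RGB2BGR)
p=cv2.resize(im[125:245,130:290],(800,600),interpolation=cv2.INTER_CUBIC)
cv2.imwrite("pics/p4.png",cv2.convertScaleAbs(p,alpha=1.3,beta=20))
E
```

```text
[0.60684686 0.08427987 0.17933051]
```

View pics/p4.png

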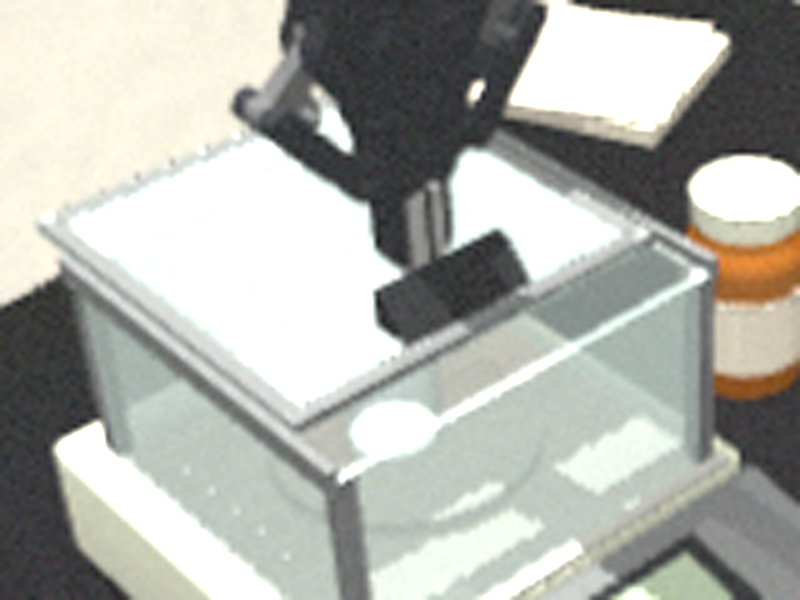

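The tip is against the catch and the cover has slid well forward, leaving roughly 30 mm.

servo_tool(
  series=[
    [-0.07, 0.007, 0, 0, 0, 0, 1],
    [-0.14, 0.014, 0, 0, 0, 0, 1],
    [-0.19, 0.02, 0, 0, 0, 0, 1],
    [-0.22, 0.023, 0, 0, 0, 0, 1],
    [-0.24, 0.025, 0, 0, 0, 0, 1],
  ],
)

```text
time: 8.95
tool_pos: [0.5782, 0.0873, 0.1791]
tool_rot: [0.999, -0.053, 0.001, -0.0]
force: [6.5, 0.6, -2.3]
gripper_width: -0.006
grasp_force: 2.9
```

servo_tool(
  series=[
    [-0.02, 0.002, 0, 0, 0, 0, 1],
    [-0.04, 0.004, 0, 0, 0, 0, 1],
    [-0.04, 0.004, 0, 0, 0, 0, 1],
  ],
)

```text
time: 9.25
tool_pos: [0.5781, 0.0873, 0.1793]
tool_rot: [0.999, -0.053, 0.006, -0.0]
force: [13.8, -1.4, -9.1]
gripper_width: 0.003
grasp_force: 7.1
```

Firm stop at x = 0.578, which is the predicted shut position. Backing off, lifting, and going to the tare bar.

servo_tool(
  series=[
    [0.16, -0.016, 0, 0, 0, 0, 1],
    [0.16, -0.016, 0, 0, 0, 0, 1],
    [0.16, -0.016, 0.5, 0, 0, 0, 1],
    [0.16, -0.016, 0.5, 0, 0, 0, 1],
  ],
)

```text
time: 9.65
tool_pos: [0.5943, 0.0857, 0.2438]
tool_rot: [0.999, -0.053, 0.003, -0.0]
force: [0.4, 0.7, 0.3]
gripper_width: -0.004
grasp_force: 0.0
```

servo_tool(
  series=[
    [-1, -0.4, 0, 0, 0, 0, 1],
    [-1, -0.4, 0, 0, 0, 0, 1],
    [-1, -0.4, 0, 0, 0, 0, 1],
    [-1, -0.4, 0, 0, 0, 0, 1],
  ],
)

```text
time: 10.05
tool_pos: [0.4684, 0.0372, 0.2382]
tool_rot: [0.999, -0.054, -0.002, 0.0]
force: [0.2, -0.5, 0.8]
gripper_width: 0.0
grasp_force: 0.0
```

```bash
python3 - <<'E'
from rig import bot, viewer
import cv2,numpy as np
tp=bot.state()["tool_pos"];print(tp)
d=viewer.read_camera("side"); im=cv2.cvtColor(d["pixels"],cv2.COLOR_RGB2BGR)
p=cv2.resize(im[140:320,130:330],(800,600)[:2] if 0 else (660,594),interpolation=cv2.INTER_CUBIC)
cv2.imwrite("pics/p5.png",cv2.convertScaleAbs(p,alpha=1.3,beta=20))
E
```

```text
[0.46836374 0.0371681  0.23823474]
```

View pics/p5.png

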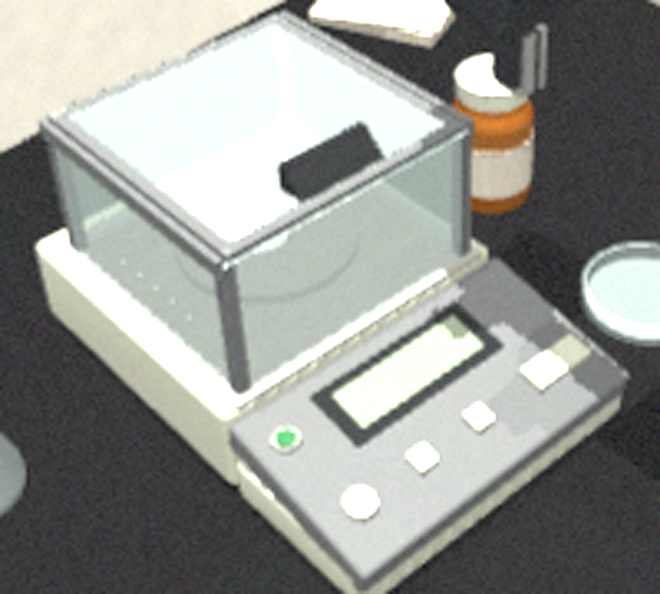

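The cover is fully shut with its front edge on the shield frame, and the glassware is unmoved. Next, the tare bar.

servo_tool(
  series=[
    [-0.27, -0.06, 0, 0, 0, 0, 1],
    [-0.27, -0.06, -0.4, 0, 0, 0, 1],
    [-0.27, -0.06, -0.9, 0, 0, 0, 1],
    [-0.27, -0.06, -0.9, 0, 0, 0, 1],
    [-0.27, -0.06, -0.9, 0, 0, 0, 1],
  ],
)

```text
time: 10.6
tool_pos: [0.439, 0.031, 0.1296]
tool_rot: [0.999, -0.053, -0.002, -0.0]
force: [0.2, -0.4, 0.1]
gripper_width: 0.003
grasp_force: 0.0
```

servo_tool(
  series=[
    [0, 0, -0.3, 0, 0, 0, 1],
    [0, 0, -0.3, 0, 0, 0, 1],
    [0, 0, -0.3, 0, 0, 0, 1],
    [0, 0, -0.3, 0, 0, 0, 1],
  ],
)

```text
time: 11.0
tool_pos: [0.4425, 0.0304, 0.0975]
tool_rot: [0.999, -0.053, 0.002, 0.0]
force: [0.4, 0.1, -0.1]
gripper_width: -0.003
grasp_force: 0.0
```

servo_tool(
  series=[
    [-0.025, -0.01, -0.3, 0, 0, 0, 1],
    [-0.025, -0.01, -0.3, 0, 0, 0, 1],
    [-0.025, -0.01, -0.3, 0, 0, 0, 1],
    [-0.025, -0.01, -0.3, 0, 0, 0, 1],
  ],
)

```text
time: 11.4
tool_pos: [0.4387, 0.0292, 0.0609]
tool_rot: [0.999, -0.053, 0.002, 0.0]
force: [0.9, 0.1, -0.3]
gripper_width: -0.001
grasp_force: 0.0
```

servo_tool(
  series=[
    [0, 0, -0.03, 0, 0, 0, 1],
    [0, 0, -0.06, 0, 0, 0, 1],
    [0, 0, -0.06, 0, 0, 0, 1],
    [0, 0, -0.06, 0, 0, 0, 1],
  ],
)

```text
time: 11.8
tool_pos: [0.4389, 0.0292, 0.0529]
tool_rot: [0.999, -0.053, 0.002, 0.0]
force: [2.5, 0.0, 3.7]
gripper_width: -0.004
grasp_force: 1.6
```

servo_tool(
  series=[
    [0, 0, -0.02, 0, 0, 0, 1],
    [0, 0, -0.02, 0, 0, 0, 1],
    [0, 0, -0.02, 0, 0, 0, 1],
  ],
)

```text
time: 12.1
tool_pos: [0.4391, 0.0292, 0.0516]
tool_rot: [0.999, -0.053, 0.002, 0.0]
force: [-1.7, 1.2, 15.9]
gripper_width: 0.001
grasp_force: 7.8
```

Bottomed at 15.9 N. Lifting clear.

servo_tool(
  series=[
    [0, 0, 1, 0, 0, 0, 1],
    [0, 0, 1, 0, 0, 0, 1],
    [0, 0, 1, 0, 0, 0, 1],
    [0, 0, 1, 0, 0, 0, 1],
    [0, 0, 1, 0, 0, 0, 1],
  ],
)

```text
time: 12.6
tool_pos: [0.4361, 0.0295, 0.1686]
tool_rot: [0.999, -0.053, -0.001, -0.0]
force: [0.2, 0.0, 0.1]
gripper_width: -0.001
grasp_force: 0.0
```

servo_tool(
  series=[
    [0, 0, 0.4, 0, 0, 0, 1],
    [0, 0, 0.4, 0, 0, 0, 1],
    [0, 0, 0.4, 0, 0, 0, 1],
  ],
)

```text
time: 12.9
tool_pos: [0.4363, 0.0295, 0.2162]
tool_rot: [0.999, -0.053, -0.001, -0.0]
force: [0.5, -0.5, -1.1]
gripper_width: 0.001
grasp_force: 0.0
```

```bash
python3 - <<'E'
from rig import bot
print(bot.job_done())
E
```

```text
the job is handed in; nothing more can be done
None
```

I pressed the power key right down, slid the cover to its firm stop, then pressed the tare bar right down; the arm was lifted clear and the job handed in at about 13 s, with no verdict returned.

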